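Wedge up the slit-lamp carriage

TASK

The two lock screws of this instrument are out and lie in front of it: first drop both into the round steel cup. Then slide the wooden wedge along the table, thin end first, under the middle of the carriage's front lip until the lip just lifts off its rails, by about 5 mm, and finish while still holding the wedge there. Leave the cup upright and everything else where it is, and do not let the hand carry the carriage.

Things in the scene. Friction and masses are not known exactly. Their poses are not given: they have to be found in the camera images.
- stand: fixed black stand of the instrument. Origin: on the table straight below the middle of the carriage's front lip; x points from the lip into the instrument (the wedge's push direction), y along the lip, z up. Two rails, 9 mm high, at 55 to 80 mm either side of the middle, leave a channel 110 mm wide and 165 mm deep under the carriage, open at the front
- hinge (a point): middle of the rear hinge line of the white carriage, 190 mm behind the lip and 22 mm above the table. The carriage, 160 mm wide, 200 mm long, rests on the rails and its front tips up about this line. Its top is 22 mm above the table for 45 mm behind the lip, then 62 mm. 0.9 kg, about 4 N at the lip
- column (a point): top of the short round column on the carriage, 147 mm above the table, 155 mm behind the lip, the instrument's highest point; a joystick 115 mm high stands 50 mm nearer the lip
- lip (a point): middle of the lowest line of the carriage's front lip, a round steel bar 10 mm thick and 160 mm long along the stand's y. 10 mm above the table at rest; it rises as the wedge goes under. Lifting it takes a push of about 5 to 10 N on the wedge, which then stays by friction
- wedge: wooden wedge, 150 mm long, 34 mm wide, 60 to 125 g; its thick end is an upright grip block 40 mm long, 34 mm wide, 45 mm high. Origin: centre of the block's underside; x points to the thin end, at first roughly towards the instrument. From the block (x 20 mm) the slope falls evenly from 30 mm to 3 mm height at the thin end (x 130 mm)
- wedge_tip (a point): middle of the lower edge of the wedge's thin end, 130 mm ahead of the wedge's origin. The slope meets the resting lip when this point is about 30 mm past it; every 4 mm farther lifts the lip 1 mm, so about 50 mm past gives 5 mm
- screw_a: steel lock screw standing on its knurled round head, threaded shank up: head 24 mm across, 14 mm high; shank 8 mm across, top 32 mm above the table. Lies 50 to 80 mm in front of the lip, in the wedge's way. Origin: centre of the head's flat outer face, which is underneath as it stands. 35 g
- screw_b: second lock screw, like screw_a, standing 50 to 95 mm to the side of it. Origin as for screw_a
- cup: open round steel cup, mouth 96 mm across outside, 90 mm inside, narrowing to 77 mm at the foot, 60 mm high, wall 3 mm, floor 4 mm. Origin: centre of its underside. 250 g, loose
- spacer: plain flat wooden block of the same wood as the wedge, 85 x 34 x 30 mm high, no slope; not to be used. Origin: centre of its underside, x along its length
- tray: square shallow steel tray, 85 x 85 x 18 mm high, empty; not the cup. Origin: centre of its underside
- dropper: small white dropper bottle, 28 mm across, 62 mm high, standing near the screws. Origin: centre of its underside
- torch: aluminium pen torch lying down, 125 mm long, 13 mm thick. Origin: centre of its underside, x along it
- occluder: black eye-cover paddle lying flat, about 165 mm long, 6 mm thick. Origin: under its middle
- case: dark blue closed spectacle case, 155 x 60 x 40 mm high. Origin: centre of its underside
- ruler: white ruler lying flat, 170 x 28 x 4 mm. Origin: centre of its underside, x along it
Not all that is in view belongs to the job. What is shaped like the wedge but red is not meant.

How it is judged:
On the way, in this order (a step that is already met when the one before it is completed fails the run):
1. both lock screws lie released in the upright cup (horizontal distance between each of screw_a, screw_b and cup below 0.045 m and z of screw_a in the frame of cup between -0.002 and 0.058 m and contact force between the fingers and screw_a below 0.05 N and z of screw_b in the frame of cup between -0.002 and 0.058 m and contact force between the fingers and screw_b below 0.05 N and angle between cup's own z axis and vertical below 0.15 rad), for 0.2 s.
2. the wedge, flat on the table and held, has lifted the lip just off the rails (height (world z) of lip between 0.012 and 0.019 m and contact force between wedge and stand above 0.5 N and contact force between the fingers and wedge above 1 N and contact force between each of the arm, the fingers and stand below 0.5 N and angle between wedge's own z axis and vertical below 0.1 rad and x of wedge_tip in the frame of stand above 0.02 m and height (world z) of wedge_tip below 0.006 m), for 0.2 s.
At the end, for the whole second after the job is handed in: Both screws released in the upright cup. The wedge lies flat on the table, thin end under the lip, carrying it 2 to 9 mm above rest (lip 12 to 19 mm above the table); the fingers still bear on the wedge with over 1 N, the wedge is still and the robot does not touch the instrument (all of step 1 and all of step 2 and linear speed of wedge below 0.02 m/s); the arm keeps its last pose, push and grip.
It fails at once if a bystander was moved more than 30 mm (distance of any of spacer, tray, dropper, torch, occluder, case, ruler from where it was at the start of the episode above 0.03 m).
It also fails if it takes over 72 s, if anything falls off the work surface, if the arm or the gripper's body presses on something with over 40 N, if the wrist force passes 120 N, or if a joint passes its speed limit or range.

ROBOT

A 6-joint arm with a two-finger parallel gripper is mounted at the origin on the work surface. World frame = base frame: x ahead of the robot, y to its left, z up, the work surface at z = 0. Lengths are in m, angles in rad, forces in N, time in s.
With the tool pointing down it reaches from about 0.325 to 0.85 m from the base axis. Payload 4.4 kg.
Tool frame: the origin (TCP) lies on the centre line of the jaws, within the pads' length; the fingertips stand 19 mm ahead of it and the grasp point (between the pads) is the TCP; z points along the fingers, y is the line along which they close (so a half turn about z gives the same grasp; the last joint's range is limited). The gripper opens to 94 mm and grips with 3 to 60 N. Pads are 16 mm wide; open, the fingers measure 119 mm over their backs; the gripper's body (75 mm by 177 mm) begins 78 mm behind the grasp point.
Start: joints at [-1.438, 0.207, 1.542, -0, 1.393, -0.15], TCP at [0.161, -0.552, 0.224] pointing down, gripper open.
Joint ranges: [-2.73, 2.73], [-0.86, 2.22], [0.23, 2.46], [-1.11, 4.25], [0.08, 2.63], [-2.82, 2.82]. Speed limits (rad/s): [2.79, 2.79, 3.14, 3.14, 3.14, 3.14].

INTERFACE

Orientations are given as a rotation vector (axis times angle).
In Python, from bench import arm gives the robot as it stands. The module is installed in compiled form; this text tells all that it offers.
- The arm moves only by the tool jog_arm, never from a script. Its argument "plan" is a list of rows, each a list of 3 entries, a list of its own where there are three numbers: the turn, a rotation vector about the tool's x, y, z in rad, then the shift along the tool's x, y, z in mm, then the opening, from -1 (shut) to 1 (fully open), so that 0 is half open. In form: [[[ax, ay, az], [dx, dy, dz], hand], ...]. A call has 1 to 20 rows; each row shifts and turns the commanded pose from where the row before left it, along the tool's axes as they then stand; what a row does not reach is not made up. A row lasts 1/10 s, in which the tool goes at most 50 mm and 8.59 degrees, less where a joint would pass 70% of its speed; a pose out of reach is approached as far as the arm can. A call is refused whole if a number of a shift passes 50 or a number of a turn 0.15, either way. A call with a gripper value outside its range is refused whole. The fingers move at their own pace and stop on an object; "force" is the grip in N (left out, the last holds). Time passes only in rows, so rows that do not move let the fingers close. It gives the time, the measured TCP pose, the force, the opening and the grip force at its end, in the units of the state.
- arm.observe(): the state, without advancing time (a new reading comes with each control period).
- arm.camera(name): name is "scene" or "top" or "wrist"; returns a dict with "image" (420x560x3 uint8, red, green, blue), "vfov" (degrees; the focal length in pixels is half the picture's height over the tangent of half this angle, whatever the lens; pixels are square), "cx", "cy" (the principal point, pixels), "distortion" ([k1, k2, p1, p2, k3] as OpenCV has them; the pictures are not rectified), "extrinsics" (4x4, takes a point from camera to world coordinates). Camera axes: x right, y down, z forward; pixel columns grow to the right and rows downward; lengths in m; the calibration is good to about 2 mm. A picture is of the moment at which its call begins. There is no depth.
- arm.finish_job(): hands the job in; it is judged then, once.
The state is a dict: "clock": time; "q": joint angles; "joint_vel": joint speeds; "joint_efforts": joint torques, N m; "ee_pos": TCP position; "ee_rot": TCP orientation; "force": force on the tool from outside, world axes, zero at the start; "torque": the same for the moment, N m; "finger_gap": finger opening in m; "gripper_force": force on a finger pad.
Only numpy, scipy, OpenCV 4.12 (cv2) and the standard library are available. Lean on these libraries where they do the work, as an engineer would, in place of code of your own. Each camera call takes 0.05 s, during which the arm holds its last target. There are 200 camera calls.

## Working session

There is one attempt and no reset: what is moved stays moved. The work goes in short steps, Python scripts to look and compute and a tool call to move; the robot and the scene stay as the last step left them, time stands still between calls to the robot, and variables do not carry over. Pictures are saved under pics/ and viewed, at most 10 in all, crops included, and the job is handed in when it is done.

Besides the shell and the picture viewer there is one more tool, called after ">>>" in YAML: its name, and indented under it one key for each argument. jog_arm: Moves the arm, as the interface text tells. Its arguments: {"type":"object","properties":{"plan":{"type":"array"},"force":{"type":"number"}},"required":["plan"]}

```bash
mkdir -p pics; cat > h.py <<'E'
import numpy as np,cv2
from bench import arm
def K(c):
    f=c["image"].shape[0]/2/np.tan(np.radians(c["vfov"])/2)
    return np.array([[f,0,c["cx"]],[0,f,c["cy"]],[0,0,1.]])
def ray(c,uv):
    p=cv2.undistortPoints(np.array([[uv]],float),K(c),np.array(c["distortion"],float))[0,0]
    E=np.array(c["extrinsics"]);return E[:3,3],E[:3,:3]@np.array([p[0],p[1],1])
def plane(c,uv,z=0.):
    o,d=ray(c,uv);return o+d*(z-o[2])/d[2]
def proj(c,P):
    E=np.linalg.inv(np.array(c["extrinsics"]))
    return cv2.projectPoints(np.array(P,float).reshape(-1,3),cv2.Rodrigues(E[:3,:3])[0],E[:3,3],K(c),np.array(c["distortion"],float))[0][:,0]
def save(c,n,box=None,s=1):
    im=c["image"][:,:,::-1]
    if box: im=im[box[1]:box[3],box[0]:box[2]]
    cv2.imwrite("pics/"+n,cv2.resize(im,None,fx=s,fy=s,interpolation=cv2.INTER_CUBIC))
E
python3 - <<'E'
from h import *
import pickle
np.set_printoptions(precision=4,suppress=True)
d={n:arm.camera(n) for n in("scene","top")}
pickle.dump(d,open("c.pkl","wb"))
for n,c in d.items(): save(c,n+"0.png",None,1.42); print(n,c["vfov"],np.array(c["extrinsics"]),c["distortion"])
print(arm.observe())
E
```

```text
scene 43.574916841438544 [[ 0.6359  0.4768 -0.6069  1.2542]
 [ 0.7717 -0.3856  0.5057 -0.7059]
 [ 0.0071 -0.7899 -0.6132  0.8871]
 [ 0.      0.      0.      1.    ]] [0.0126 0.     0.     0.     0.    ]
top 53.64354705883317 [[ 0.0186 -0.9922  0.1231  0.3397]
 [-0.9997 -0.0201 -0.0114 -0.0698]
 [ 0.0138 -0.1228 -0.9923  1.2078]
 [ 0.      0.      0.      1.    ]] [-0.11  0.    0.    0.    0.  ]
{'clock': 0.1, 'q': array([-1.4375,  0.2073,  1.5428, -0.    ,  1.3935, -0.1505]), 'joint_vel': array([ 0.0001, -0.0014, -0.0036,  0.0013,  0.0008, -0.    ]), 'joint_efforts': array([ -0.0011, -37.1869, -28.2294,   0.07  ,   0.0312,  -0.0001]), 'ee_pos': array([ 0.1609, -0.5513,  0.2234]), 'ee_rot': array([-3.108, -0.444, -0.   ]), 'force': array([-0.789 , -0.1458,  0.4103]), 'torque': array([ 0.0419,  0.0298, -0.0243]), 'gripper_force': 0.0, 'finger_gap': 0.09375380097357332}
```

View pics/top0.png

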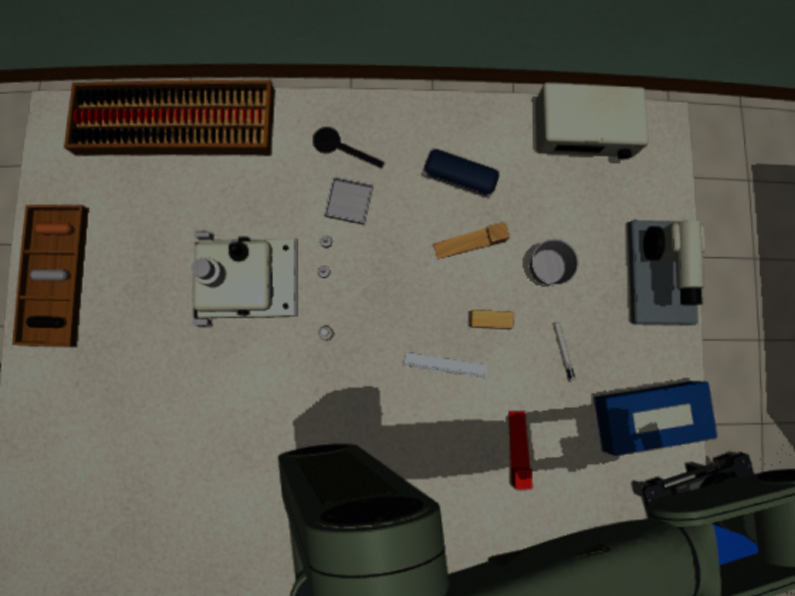

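View pics/scene0.png

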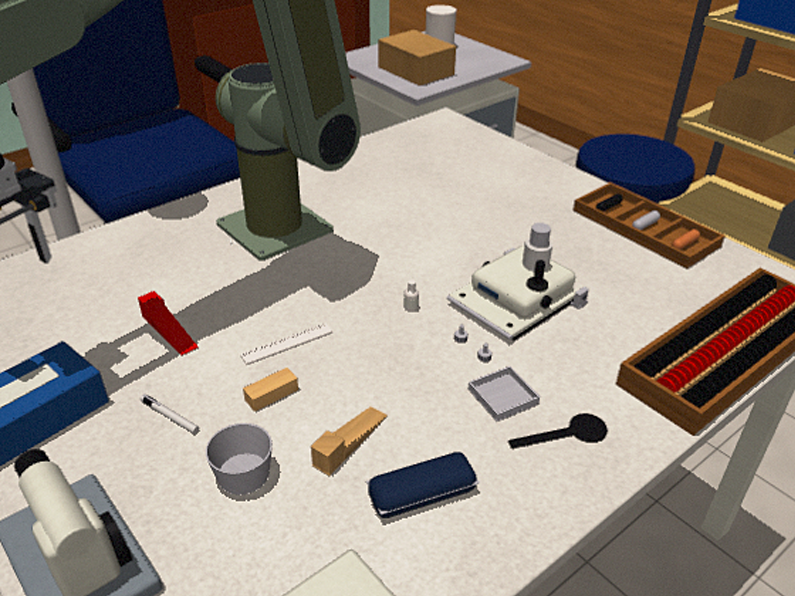

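```bash
python3 - <<'E'
from h import *
import pickle
np.set_printoptions(precision=4,suppress=True)
d=pickle.load(open("c.pkl","rb"));t=d["top"];s=d["scene"]
P=lambda n,u,v,z:print(n,plane(t,(u/1.42,v/1.42),z))
P("screw1",326,241,.02);P("screw2",324,271,.02);P("drop",326,332,.05)
P("lipU",297,239,.016);P("lipD",296,317,.016)
P("cup",551,263,.06)
hsv=cv2.cvtColor(t["image"],cv2.COLOR_RGB2HSV)
m=cv2.inRange(hsv,(8,110,60),(25,255,255));m[:,:230]=0
for c in cv2.findContours(m,0,1)[0]:
    if cv2.contourArea(c)>50:
        r=cv2.minAreaRect(c);print(r,[plane(t,p,.02)[:2] for p in cv2.boxPoints(r)])
save(t,"crop.png",(120,110,420,260),2.6)
E
```

```text
screw1 [0.5982 0.0545 0.02  ]
screw2 [0.5357 0.0565 0.02  ]
drop [0.4095 0.0454 0.05  ]
lipU [0.6022 0.1151 0.016 ]
lipD [0.4407 0.1107 0.016 ]
cup [ 0.5551 -0.3994  0.06  ]
((346.0030822753906, 224.44461059570312), (28.567060470581055, 11.7596435546875), 3.1798300743103027) [array([ 0.4293, -0.2435]), array([ 0.4633, -0.2453]), array([ 0.4603, -0.3285]), array([ 0.4262, -0.3264])]
((331.7135314941406, 169.68325805664062), (13.064445495605469, 52.73501968383789), 72.6459732055664) [array([ 0.5981, -0.1646]), array([ 0.6492, -0.3132]), array([ 0.6118, -0.3245]), array([ 0.5613, -0.1763])]
```

View pics/crop.png

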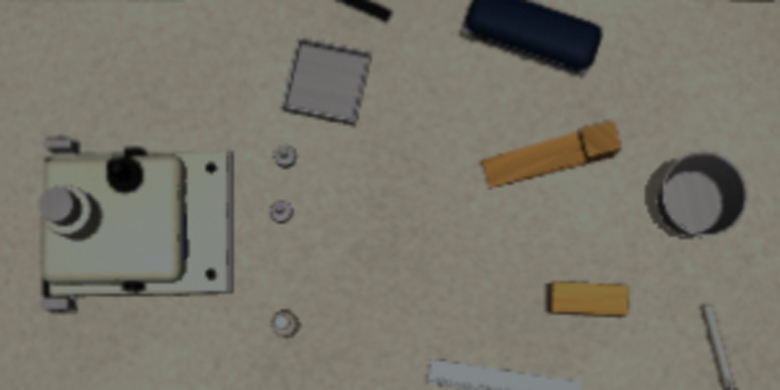

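```bash
cat >> h.py <<'E'
from scipy.spatial.transform import Rotation as Ro
def go(x,y,z,ydir=None):
    """tool-axis shift (mm) done first, then turn about tool z (rad) to bring tool y along world direction ydir"""
    s=arm.observe();R=Ro.from_rotvec(s["ee_rot"]).as_matrix()
    print("at",s["ee_pos"].round(4),"shift",(R.T@(np.array([x,y,z])-s["ee_pos"])*1000).round(1),"clock",s["clock"],"gap",round(s["finger_gap"],4))
    print("tool x",R[:,0].round(3),"y",R[:,1].round(3),"z",R[:,2].round(3))
    if ydir is not None:
        a=R.T@np.array([ydir[0],ydir[1],0]);w=-np.arctan2(a[0],a[1])
        print("turn z",round((w+np.pi/2)%np.pi-np.pi/2,4))
E
python3 -c "
from h import *
go(.565,-.02,.22,(-.027,1))"
```

```text
at [ 0.1609 -0.5513  0.2234] shift [ 536.7 -396.9    4.4] clock 0.1 gap 0.0938
tool x [0.96 0.28 0.  ] y [ 0.28  -0.96  -0.002] z [-0.     0.002 -1.   ]
turn z 0.2568
```

>>> jog_arm:
  plan:
    - [[0, 0, 0], [38, -28, 0], 1]
    - [[0, 0, 0], [38, -28, 0], 1]
    - [[0, 0, 0], [38, -28, 0], 1]
    - [[0, 0, 0], [38, -28, 0], 1]
    - [[0, 0, 0], [38, -28, 0], 1]
    - [[0, 0, 0], [38, -28, 0], 1]
    - [[0, 0, 0], [38, -28, 0], 1]
    - [[0, 0, 0], [38, -28, 0], 1]
    - [[0, 0, 0], [38, -28, 0], 1]
    - [[0, 0, 0], [38, -28, 0], 1]
    - [[0, 0, 0], [38, -28, 0], 1]
    - [[0, 0, 0], [38, -28, 0], 1]
    - [[0, 0, 0], [38, -28, 0], 1]
    - [[0, 0, 0], [38, -28, 0], 1]
    - [[0, 0, 0.128], [0, 0, 0], 0]
    - [[0, 0, 0.128], [0, 0, 0], 0]
    - [[0, 0, 0], [0, 0, 0], 0]
    - [[0, 0, 0], [0, 0, 0], 0]

```text
clock: 1.9
ee_pos: [0.5616, -0.0267, 0.224]
ee_rot: [-3.141, -0.048, 0.001]
force: [-0.0, 0.2, -0.7]
finger_gap: 0.0655
gripper_force: 0.0
```

```bash
python3 -c "
from h import *;import pickle
d={n:arm.camera(n) for n in('wrist','top')};pickle.dump(d,open('c1.pkl','wb'))
save(d['wrist'],'w1.png',None,1.42)
go(.565,-.02,.22,(-.027,1))
print(np.array(d['wrist']['extrinsics']).round(3))"
```

```text
at [ 0.5617 -0.027   0.2243] shift [ 3.5 -6.9  4.3] clock 2.0 gap 0.0574
tool x [ 1.     0.029 -0.   ] y [ 0.029 -1.    -0.   ] z [-0.  0. -1.]
turn z 0.0019
[[ 0.03  -0.968 -0.248  0.634]
 [-1.    -0.03  -0.006 -0.025]
 [-0.001  0.248 -0.969  0.384]
 [ 0.     0.     0.     1.   ]]
```

View pics/w1.png

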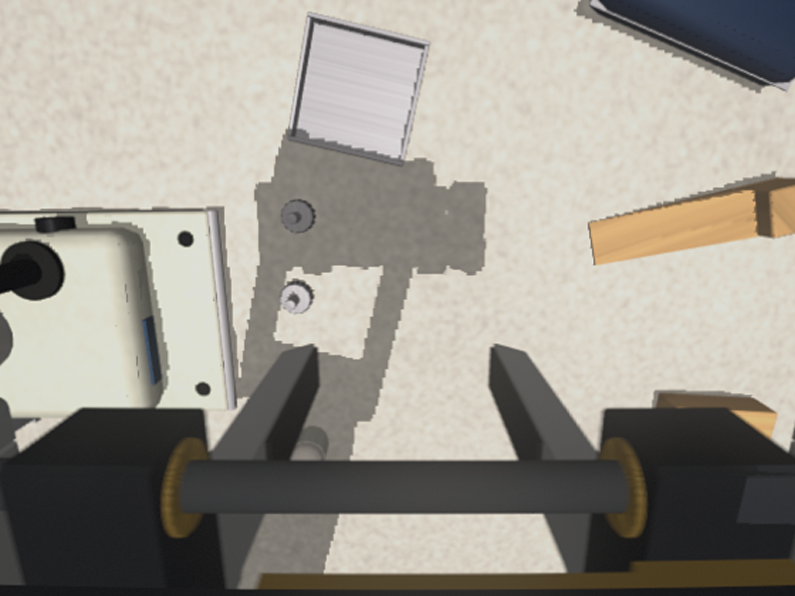

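```bash
python3 -c "
from h import *;import pickle
d=pickle.load(open('c1.pkl','rb'));w=d['wrist']
P=lambda n,u,v,z:print(n,plane(w,(u/1.42,v/1.42),z).round(4))
P('s1 shank',293,217,.032);P('s1 head',298,216,.014)
P('s2 shank',293,299,.032);P('s2 head',298,297,.014)
P('lip far',220,208,.02);P('lip near',237,408,.015)
P('lip far in',209,208,.022);P('lip near in',225,409,.022)
P('tip a',590,222,.003);P('tip b',595,264,.003)
P('block jn top',757,191,.03);P('block jn low',757,236,.03)
P('tray corner',290,134,.018);P('tray',403,163,.018)
"
```

```text
s1 shank [0.6036 0.0523 0.032 ]
s1 head [0.6029 0.0526 0.014 ]
s2 shank [0.5436 0.0538 0.032 ]
s2 head [0.5407 0.0539 0.014 ]
lip far [0.6076 0.1084 0.02  ]
lip near [0.4452 0.1063 0.015 ]
lip far in [0.6075 0.1157 0.022 ]
lip near in [0.4476 0.1136 0.022 ]
tip a [ 0.6044 -0.1696  0.003 ]
tip b [ 0.5719 -0.1775  0.003 ]
block jn top [ 0.6325 -0.2765  0.03  ]
block jn low [ 0.6007 -0.283   0.03  ]
tray corner [0.6607 0.0563 0.018 ]
tray [ 0.6431 -0.0244  0.018 ]
```

```bash
python3 -c "
from h import *
go(.542,.0538,.021)"
```

```text
at [ 0.5617 -0.027   0.2243] shift [-17.2 -81.3 203.3] clock 2.0 gap 0.0574
tool x [ 1.     0.029 -0.   ] y [ 0.029 -1.    -0.   ] z [-0.  0. -1.]
```

>>> jog_arm:
  plan:
    - [[0, 0, 0], [-9, -41, 0], 0.1]
    - [[0, 0, 0], [-8, -40, 0], 0.1]
    - [[0, 0, 0], [0, 0, 45], 0.1]
    - [[0, 0, 0], [0, 0, 45], 0.1]
    - [[0, 0, 0], [0, 0, 45], 0.1]
    - [[0, 0, 0], [0, 0, 35], 0.1]
    - [[0, 0, 0], [0, 0, 0], 0.1]
    - [[0, 0, 0], [0, 0, 0], 0.1]
    - [[0, 0, 0], [0, 0, 0], 0.1]
  force: 15

```text
clock: 2.9
ee_pos: [0.545, 0.0534, 0.0571]
ee_rot: [3.141, 0.044, 0.008]
force: [0.8, 0.2, 0.7]
finger_gap: 0.0519
gripper_force: 0.0
```

```bash
python3 -c "
from h import *;import pickle
go(.542,.0538,.021)
w=arm.camera('wrist');save(w,'w2.png',(80,100,480,400),2)"
```

```text
at [0.545  0.0534 0.0571] shift [-3.2 -0.5 36.1] clock 2.9 gap 0.0519
tool x [1.    0.028 0.005] y [ 0.028 -1.     0.   ] z [ 0.005 -0.    -1.   ]
```

View pics/w2.png

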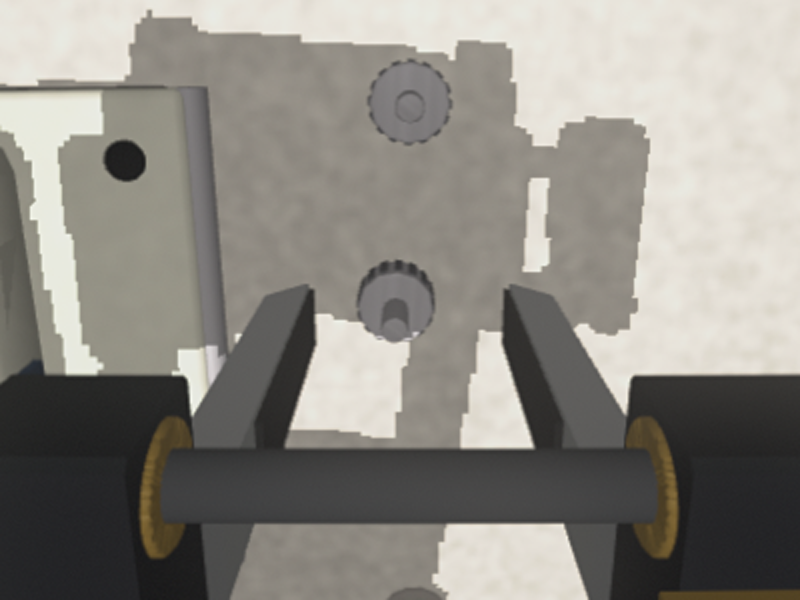

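```bash
python3 -c "
from h import *
w=arm.camera('wrist')
for n,u,v,z in (('s2h',396,302,.014),('s2s',396,330,.032),('s1h',410,102,.014),('s1s',410,106,.032)): print(n,plane(w,(80+u/2,100+v/2),z).round(4))
go(.542,.0538,.021)"
```

```text
s2h [0.5412 0.0564 0.014 ]
s2s [0.5394 0.0561 0.032 ]
s1h [0.6029 0.0538 0.014 ]
s1s [0.603  0.0539 0.032 ]
at [0.5451 0.0535 0.0573] shift [-3.3 -0.4 36.3] clock 3.0 gap 0.0517
tool x [1.    0.028 0.005] y [ 0.028 -1.     0.   ] z [ 0.006 -0.    -1.   ]
```

>>> jog_arm:
  plan:
    - [[0, 0, 0], [-4.5, -2.5, 10], 0]
    - [[0, 0, 0], [0, 0, 26], 0]
    - [[0, 0, 0], [0, 0, 0], 0]
    - [[0, 0, 0], [0, 0, 0], -1]
    - [[0, 0, 0], [0, 0, 0], -1]
    - [[0, 0, 0], [0, 0, 0], -1]
    - [[0, 0, 0], [0, 0, 0], -1]
    - [[0, 0, 0], [0, 0, 0], -1]
    - [[0, 0, 0], [0, 0, 0], -1]
  force: 15

```text
clock: 3.9
ee_pos: [0.5387, 0.0562, 0.0193]
ee_rot: [3.141, 0.044, 0.002]
force: [-0.3, -0.3, 5.9]
finger_gap: 0.0238
gripper_force: 15.6
```

```bash
python3 -c "
from h import *;import pickle
t=pickle.load(open('c.pkl','rb'))['top']
p=plane(t,(120+702/2.6,110+195.5/2.6),.06);print(p)
go(p[0],p[1],.12)"
```

```text
[ 0.55527958 -0.40514201  0.06      ]
at [0.5387 0.0562 0.0193] shift [   3.9  461.6 -100.7] clock 3.9 gap 0.0238
tool x [1.    0.028 0.001] y [ 0.028 -1.     0.   ] z [ 0.001 -0.    -1.   ]
```

>>> jog_arm:
  plan:
    - [[0, 0, 0], [0, 0, -45], -1]
    - [[0, 0, 0], [0, 0, -45], -1]
    - [[0, 0, 0], [0, 0, -30], -1]
    - [[0, 0, 0], [0, 45, 0], -1]
    - [[0, 0, 0], [0, 45, 0], -1]
    - [[0, 0, 0], [0, 45, 0], -1]
    - [[0, 0, 0], [0, 45, 0], -1]
    - [[0, 0, 0], [0, 45, 0], -1]
    - [[0, 0, 0], [0, 45, 0], -1]
    - [[0, 0, 0], [0, 45, 0], -1]
    - [[0, 0, 0], [0, 0, 0], -1]
    - [[0, 0, 0], [0, 0, 0], -1]

```text
clock: 5.1
ee_pos: [0.5457, -0.259, 0.1373]
ee_rot: [-3.139, -0.04, 0.003]
force: [-0.0, 0.4, -0.7]
finger_gap: 0.0239
gripper_force: 15.0
```

```bash
python3 -c "
from h import *;import pickle
w=arm.camera('wrist');pickle.dump(w,open('w3.pkl','wb'));save(w,'w3.png',None,1.42)
go(.553,-.4,.12)"
```

```text
at [ 0.5458 -0.2579  0.1373] shift [  3.3 142.3  17. ] clock 5.15 gap 0.0235
tool x [ 1.     0.027 -0.002] y [ 0.027 -1.    -0.002] z [-0.002  0.002 -1.   ]
```

View pics/w3.png

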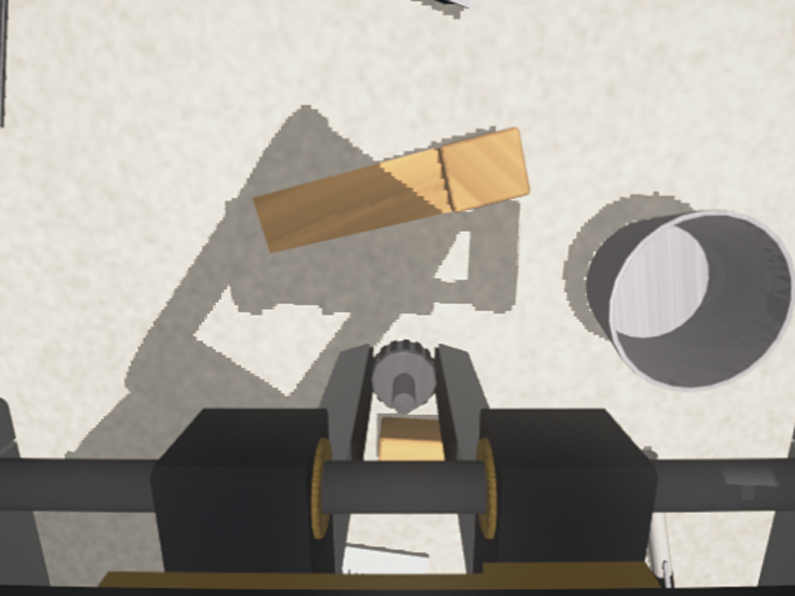

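```bash
python3 -c "
from h import *;import pickle
w=pickle.load(open('w3.pkl','rb'))
P=lambda n,u,v,z:print(n,plane(w,(u/1.42,v/1.42),z).round(4))
P('L',610,300,.06);P('R',793,300,.06);P('T',701,210,.06);P('B',701,390,.06)
P('tipa',253,198,.003);P('tipb',270,252,.003);P('b1',519,127,.045);P('b2',530,193,.045);P('j1',443,148,.045);P('j2',456,212,.045)
go(.553,-.4,.12)"
```

```text
L [ 0.5611 -0.3622  0.06  ]
R [ 0.5635 -0.4554  0.06  ]
T [ 0.6065 -0.4004  0.06  ]
B [ 0.5137 -0.417   0.06  ]
tipa [ 0.6034 -0.1695  0.003 ]
tipb [ 0.5716 -0.1782  0.003 ]
b1 [ 0.6428 -0.3133  0.045 ]
b2 [ 0.6115 -0.3213  0.045 ]
j1 [ 0.632  -0.2767  0.045 ]
j2 [ 0.6011 -0.2847  0.045 ]
at [ 0.5458 -0.2579  0.1373] shift [  3.3 142.3  17. ] clock 5.15 gap 0.0235
tool x [ 1.     0.027 -0.002] y [ 0.027 -1.    -0.002] z [-0.002  0.002 -1.   ]
```

>>> jog_arm:
  plan:
    - [[0, 0, 0], [6, 45, 0], -1]
    - [[0, 0, 0], [6, 45, 0], -1]
    - [[0, 0, 0], [6, 45, 0], -1]
    - [[0, 0, 0], [0, 16, 0], -1]
    - [[0, 0, 0], [0, 0, 0], -1]
    - [[0, 0, 0], [0, 0, 30], -1]
    - [[0, 0, 0], [0, 0, 25], -1]
    - [[0, 0, 0], [0, 0, 10], -1]
    - [[0, 0, 0], [0, 0, 0], -1]
    - [[0, 0, 0], [0, 0, 0], -1]

```text
clock: 6.15
ee_pos: [0.5698, -0.4081, 0.0744]
ee_rot: [3.141, 0.046, 0.001]
force: [0.5, 1.2, 0.5]
finger_gap: 0.0232
gripper_force: 15.0
```

Open a little, then rise and go back to the second screw.

>>> jog_arm:
  plan:
    - [[0, 0, 0], [0, 0, 5], -0.15]
    - [[0, 0, 0], [0, 0, 0], -0.15]
    - [[0, 0, 0], [0, 0, 0], -0.15]
    - [[0, 0, 0], [0, 0, 0], -0.15]
    - [[0, 0, 0], [0, 0, -40], -0.15]
    - [[0, 0, 0], [0, 0, -40], 0]
    - [[0, 0, 0], [0, -45, 0], 0]
    - [[0, 0, 0], [0, -45, 0], 0]
    - [[0, 0, 0], [0, -45, 0], 0]
    - [[0, 0, 0], [0, -45, 0], 0]
    - [[0, 0, 0], [0, -45, 0], 0]
    - [[0, 0, 0], [0, -45, 0], 0]
    - [[0, 0, 0], [0, -45, 0], 0]
    - [[0, 0, 0], [0, -45, 0], 0]
    - [[0, 0, 0], [0, -45, 0], 0]
    - [[0, 0, 0], [0, -45, 0], 0]
    - [[0, 0, 0], [0, 0, 0], 0]
    - [[0, 0, 0], [0, 0, 0], 0]

```text
clock: 7.95
ee_pos: [0.5567, 0.0414, 0.1488]
ee_rot: [3.141, 0.048, 0.001]
force: [-0.6, -0.2, -0.4]
finger_gap: 0.0469
gripper_force: 0.0
```

```bash
python3 -c "
from h import *
go(.603,.0535,.022,(-.013,1))"
```

```text
at [0.5567 0.0414 0.1488] shift [ 46.6 -10.8 126.9] clock 7.95 gap 0.0469
tool x [1.    0.03  0.001] y [ 0.03  -1.     0.001] z [ 0.001 -0.001 -1.   ]
turn z 0.0173
```

>>> jog_arm:
  plan:
    - [[0, 0, 0], [47, -10, 0], 0]
    - [[0, 0, 0], [0, -1, 45], 0]
    - [[0, 0, 0], [0, 0, 40], 0]
    - [[0, 0, 0], [0, 0, 0], 0]
    - [[0, 0, 0], [0, 0, 0], 0]

```text
clock: 8.45
ee_pos: [0.6028, 0.0514, 0.0631]
ee_rot: [3.141, 0.04, -0.003]
force: [-0.2, 0.2, 1.2]
finger_gap: 0.047
gripper_force: 0.0
```

```bash
python3 -c "
from h import *
go(.603,.0535,.021,(-.013,1))"
```

```text
at [0.6028 0.0514 0.0631] shift [ 0.3 -2.1 42.1] clock 8.45 gap 0.047
tool x [ 1.     0.026 -0.002] y [ 0.026 -1.     0.   ] z [-0.002 -0.    -1.   ]
turn z 0.0127
```

>>> jog_arm:
  plan:
    - [[0, 0, 0], [0, -2, 20], 0]
    - [[0, 0, 0], [0, 0, 21], 0]
    - [[0, 0, 0], [0, 0, 0], 0]
    - [[0, 0, 0], [0, 0, 0], -1]
    - [[0, 0, 0], [0, 0, 0], -1]
    - [[0, 0, 0], [0, 0, 0], -1]
    - [[0, 0, 0], [0, 0, 0], -1]
    - [[0, 0, 0], [0, 0, 0], -1]
    - [[0, 0, 0], [0, 0, 0], -1]

```text
clock: 9.35
ee_pos: [0.6046, 0.0548, 0.0242]
ee_rot: [3.141, 0.044, 0.005]
force: [-0.1, -0.1, 6.2]
finger_gap: 0.0236
gripper_force: 15.0
```

>>> jog_arm:
  plan:
    - [[0, 0, 0], [0, 0, -40], -1]
    - [[0, 0, 0], [0, 0, -40], -1]
    - [[0, 0, 0], [0, 0, -40], -1]
    - [[0, 0, 0], [-6, 45, 0], -1]
    - [[0, 0, 0], [-6, 45, 0], -1]
    - [[0, 0, 0], [-6, 45, 0], -1]
    - [[0, 0, 0], [-6, 45, 0], -1]
    - [[0, 0, 0], [-6, 45, 0], -1]
    - [[0, 0, 0], [-6, 45, 0], -1]
    - [[0, 0, 0], [-6, 45, 0], -1]
    - [[0, 0, 0], [-6, 45, 0], -1]
    - [[0, 0, 0], [-6, 45, 0], -1]
    - [[0, 0, 0], [-6, 45, 0], -1]
    - [[0, 0, 0], [0, 13, 0], -1]
    - [[0, 0, 0], [0, 0, 0], -1]
    - [[0, 0, 0], [0, 0, 0], -1]

```text
clock: 10.95
ee_pos: [0.5561, -0.4081, 0.1419]
ee_rot: [-3.139, -0.044, 0.001]
force: [0.3, 1.0, -0.3]
finger_gap: 0.0233
gripper_force: 15.0
```

```bash
python3 -c "
from h import *
go(.552,-.409,.073)"
```

```text
at [ 0.5561 -0.4081  0.1419] shift [-4.   0.9 68.9] clock 10.95 gap 0.0233
tool x [ 1.     0.028 -0.001] y [ 0.028 -1.    -0.002] z [-0.001  0.002 -1.   ]
```

>>> jog_arm:
  plan:
    - [[0, 0, 0], [-4, 0, 35], -1]
    - [[0, 0, 0], [0, 0, 30], -1]
    - [[0, 0, 0], [0, 0, 0], -1]
    - [[0, 0, 0], [0, 0, 0], -0.15]
    - [[0, 0, 0], [0, 0, 0], -0.15]
    - [[0, 0, 0], [0, 0, 0], -0.15]
    - [[0, 0, 0], [0, 0, 0], -0.15]
    - [[0, 0, 0], [0, 0, -40], -0.15]
    - [[0, 0, 0], [0, 0, -40], 0]
    - [[0, 0, 0], [-10, -40, -20], 0.1]
    - [[0, 0, 0], [-10, -40, 0], 0.1]
    - [[0, 0, 0], [0, 0, 0], 0.1]
    - [[0, 0, 0], [0, 0, 0], 0.1]

```text
clock: 12.25
ee_pos: [0.53, -0.3299, 0.1784]
ee_rot: [3.14, 0.045, 0.002]
force: [0.0, 0.6, 0.2]
finger_gap: 0.0518
gripper_force: 0.0
```

```bash
python3 -c "
from h import *;import pickle
w=arm.camera('wrist');pickle.dump(w,open('w4.pkl','wb'));save(w,'w4.png',None,1.42)
go(.6219,-.299,.03,(.964,.265))"
```

```text
at [ 0.5303 -0.3309  0.1782] shift [ 92.3 -29.5 148.3] clock 12.3 gap 0.0516
tool x [1.    0.028 0.001] y [ 0.028 -1.     0.002] z [ 0.001 -0.002 -1.   ]
turn z 1.3305
```

View pics/w4.png

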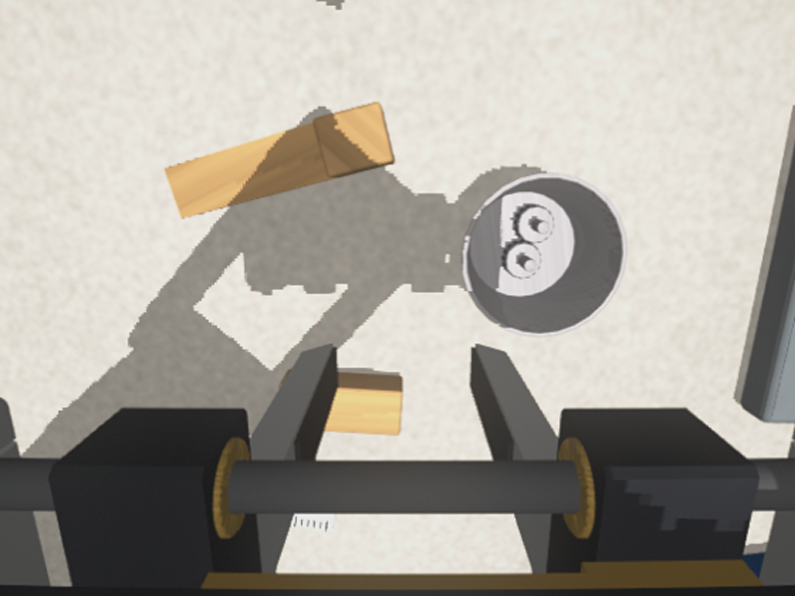

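```bash
python3 -c "
from h import *;import pickle
w=pickle.load(open('w4.pkl','rb'))
P=lambda n,u,v,z:print(n,plane(w,(u/1.42,v/1.42),z).round(4))
P('tipa',165,170,.003);P('tipb',184,218,.003);P('b1',380,102,.045);P('b2',394,161,.045);P('j1',315,119,.045);P('j2',330,177,.045)
print(arm.observe()['q'].round(3))"
```

```text
tipa [ 0.6026 -0.1704  0.003 ]
tipb [ 0.5713 -0.1807  0.003 ]
b1 [ 0.6427 -0.3143  0.045 ]
b2 [ 0.611  -0.3229  0.045 ]
j1 [ 0.6327 -0.2778  0.045 ]
j2 [ 0.601  -0.2861  0.045 ]
[-0.696  0.348  1.461 -0.     1.331  0.847]
```

>>> jog_arm:
  plan:
    - [[0, 0, 0], [46, -15, 0], 0.3]
    - [[0, 0, 0], [46, -15, 0], 0.3]
    - [[0, 0, 0.147], [0, 0, 0], 0.3]
    - [[0, 0, 0.147], [0, 0, 0], 0.3]
    - [[0, 0, 0.147], [0, 0, 0], 0.3]
    - [[0, 0, 0.147], [0, 0, 0], 0.3]
    - [[0, 0, 0.147], [0, 0, 0], 0.3]
    - [[0, 0, 0.147], [0, 0, 0], 0.3]
    - [[0, 0, 0.147], [0, 0, 0], 0.3]
    - [[0, 0, 0.147], [0, 0, 0], 0.3]
    - [[0, 0, 0.147], [0, 0, 0], 0.3]
    - [[0, 0, 0], [0, 0, 0], 0.3]
    - [[0, 0, 0], [0, 0, 0], 0.3]

```text
clock: 13.6
ee_pos: [0.6213, -0.2989, 0.1771]
ee_rot: [2.507, -1.893, 0.0]
force: [-0.1, 0.8, 0.1]
finger_gap: 0.0614
gripper_force: 0.0
```

```bash
python3 -c "
from h import *
go(.6219,-.299,.025,(.964,.265));print(arm.observe()['q'].round(3))"
```

```text
at [ 0.6213 -0.2989  0.1771] shift [  0.3  -0.6 152.1] clock 13.6 gap 0.0614
tool x [ 0.274 -0.962  0.   ] y [-0.962 -0.274 -0.   ] z [ 0. -0. -1.]
turn z 0.0093
[-0.574  0.482  1.277 -0.     1.382  2.29 ]
```

>>> jog_arm:
  plan:
    - [[0, 0, -0.149], [0, 0, 0], 0.3]
    - [[0, 0, -0.149], [0, 0, 0], 0.3]
    - [[0, 0, -0.149], [0, 0, 0], 0.3]
    - [[0, 0, -0.149], [0, 0, 0], 0.3]
    - [[0, 0, -0.149], [0, 0, 0], 0.3]
    - [[0, 0, -0.149], [0, 0, 0], 0.3]
    - [[0, 0, -0.149], [0, 0, 0], 0.3]
    - [[0, 0, -0.149], [0, 0, 0], 0.3]
    - [[0, 0, -0.149], [0, 0, 0], 0.3]
    - [[0, 0, -0.149], [0, 0, 0], 0.3]
    - [[0, 0, -0.149], [0, 0, 0], 0.3]
    - [[0, 0, -0.149], [0, 0, 0], 0.3]
    - [[0, 0, -0.149], [0, 0, 0], 0.3]
    - [[0, 0, -0.149], [0, 0, 0], 0.3]
    - [[0, 0, -0.149], [0, 0, 0], 0.3]
    - [[0, 0, -0.149], [0, 0, 0], 0.3]
    - [[0, 0, -0.149], [0, 0, 0], 0.3]
    - [[0, 0, -0.149], [0, 0, 0], 0.3]
    - [[0, 0, -0.149], [0, 0, 0], 0.3]
    - [[0, 0, -0.149], [0, 0, 0], 0.3]

```text
clock: 15.6
ee_pos: [0.6212, -0.2982, 0.1773]
ee_rot: [2.081, 2.353, -0.0]
force: [-0.5, -0.2, 0.2]
finger_gap: 0.061
gripper_force: 0.0
```

>>> jog_arm:
  plan:
    - [[0, 0, -0.149], [0, 0, 0], 0.3]
    - [[0, 0, 0], [0, 0, 40], 0.3]
    - [[0, 0, 0], [0, 0, 40], 0.3]
    - [[0, 0, 0], [0, 0, 0], 0.3]
    - [[0, 0, 0], [0, 0, 0], 0.3]

```text
clock: 16.1
ee_pos: [0.6206, -0.2977, 0.0967]
ee_rot: [-1.908, -2.493, 0.0]
force: [0.1, -0.0, 0.4]
finger_gap: 0.0608
gripper_force: 0.0
```

```bash
python3 -c "
from h import *
go(.6219,-.299,.025,(.966,.26));print(arm.observe()['q'].round(3))"
```

```text
at [ 0.6206 -0.2977  0.0967] shift [-1.7  1.1 71.7] clock 16.1 gap 0.0608
tool x [-0.261  0.965  0.002] y [ 0.965  0.261 -0.001] z [-0.002  0.001 -1.   ]
turn z 0.0011
[-0.573  0.557  1.34  -0.     1.246 -0.837]
```

>>> jog_arm:
  plan:
    - [[0, 0, 0], [-2, 1, 36], 0.3]
    - [[0, 0, 0], [0, 0, 36], 0.3]
    - [[0, 0, 0], [0, 0, 0], 0.3]
    - [[0, 0, 0], [0, 0, 0], -1]
    - [[0, 0, 0], [0, 0, 0], -1]
    - [[0, 0, 0], [0, 0, 0], -1]
    - [[0, 0, 0], [0, 0, 0], -1]
    - [[0, 0, 0], [0, 0, 0], -1]
    - [[0, 0, 0], [0, 0, 0], -1]
    - [[0, 0, 0], [0, 0, 0], -1]
  force: 30

```text
clock: 17.1
ee_pos: [0.6239, -0.3005, 0.0282]
ee_rot: [1.908, 2.49, 0.0]
force: [-0.3, 0.1, 6.0]
finger_gap: 0.0336
gripper_force: 29.8
```

```bash
python3 -c "
from h import *
go(.527,-.08,.025,(1,.013));print(arm.observe()['force'])"
```

```text
at [ 0.6239 -0.3005  0.0282] shift [238.1 -36.3   2.3] clock 17.1 gap 0.0336
tool x [-0.26   0.966 -0.003] y [0.966 0.26  0.002] z [ 0.003 -0.002 -1.   ]
turn z 0.2501
[-0.29289753  0.05911861  5.99237988]
```

>>> jog_arm:
  plan:
    - [[0, 0, 0.083], [0, 0, 0], -1]
    - [[0, 0, 0.083], [0, 0, 0], -1]
    - [[0, 0, 0.084], [0, 0, 0], -1]
    - [[0, 0, 0], [31, -11.5, 0], -1]
    - [[0, 0, 0], [31, -11.5, 0], -1]
    - [[0, 0, 0], [31, -11.5, 0], -1]
    - [[0, 0, 0], [31, -11.5, 0], -1]
    - [[0, 0, 0], [31, -11.5, 0], -1]
    - [[0, 0, 0], [31, -11.5, 0], -1]
    - [[0, 0, 0], [31, -11.5, 0], -1]
    - [[0, 0, 0], [20, -11.5, 0], -1]
    - [[0, 0, 0], [0, 0, 0], -1]
    - [[0, 0, 0], [0, 0, 0], -1]

```text
clock: 18.4
ee_pos: [0.5288, -0.0619, 0.0281]
ee_rot: [2.205, 2.236, 0.005]
force: [-1.8, 4.7, 10.9]
finger_gap: 0.0336
gripper_force: 30.0
```

```bash
python3 -c "
from h import *;import pickle
w=arm.camera('wrist');pickle.dump(w,open('w5.pkl','wb'));save(w,'w5.png',None,1.42)
go(.527,-.02,.025,(1,.013));print(arm.observe()['force'])"
```

```text
at [ 0.5289 -0.062   0.0281] shift [42.  -1.4  3.1] clock 18.45 gap 0.034
tool x [-0.013  1.     0.002] y [1.    0.013 0.003] z [ 0.003  0.002 -1.   ]
turn z 0.0002
[-1.1435332   5.72411362 11.63560696]
```

View pics/w5.png

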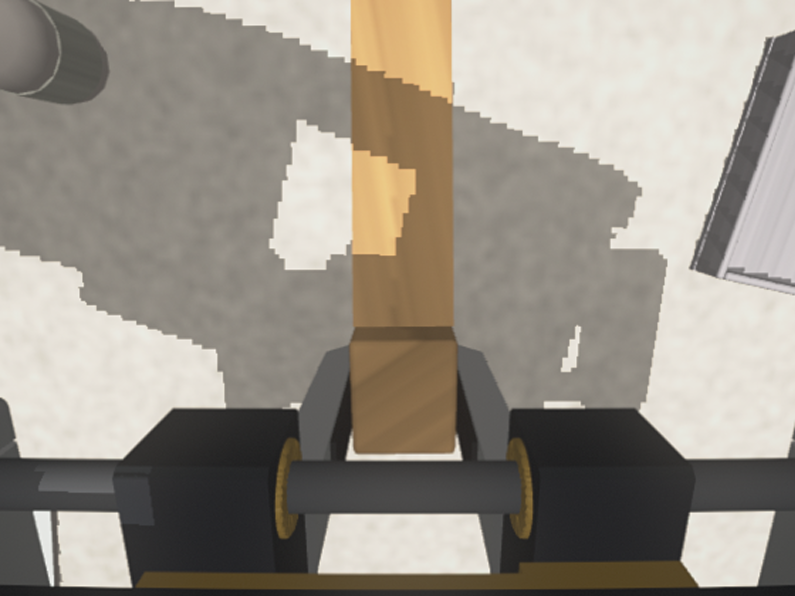

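```bash
python3 -c "
from h import *;import pickle
w=pickle.load(open('w5.pkl','rb'))
P=lambda n,u,v,z:print(n,plane(w,(u/1.42,v/1.42),z).round(4))
P('top front',404,343,.045);P('jn',403,327,.03);P('top back',404,453,.045)
P('L',352,200,.02);P('R',453,200,.02)"
```

```text
top front [ 0.5293 -0.0404  0.045 ]
jn [ 0.5291 -0.0399  0.03  ]
top back [ 0.5299 -0.0782  0.045 ]
L [0.5115 0.0013 0.02  ]
R [0.5453 0.0017 0.02  ]
```

>>> jog_arm:
  plan:
    - [[0, 0, 0], [10, -1, -1.5], -1]
    - [[0, 0, 0], [15, -1, 0], -1]
    - [[0, 0, 0], [15, 0, 0], -1]
    - [[0, 0, 0], [15, 0, 0], -1]
    - [[0, 0, 0], [10, 0, 0], -1]
    - [[0, 0, 0], [0, 0, 0], -1]
    - [[0, 0, 0], [0, 0, 0], -1]

```text
clock: 19.15
ee_pos: [0.5256, 0.0031, 0.0281]
ee_rot: [2.205, 2.236, 0.003]
force: [-0.3, 2.3, 6.8]
finger_gap: 0.0337
gripper_force: 30.0
```

```bash
python3 -c "
from h import *
go(.5275,.0305,.025,(1,.013));print(arm.observe()['force'])
for i in range(2): print(arm.camera('top')['image'].shape, arm.observe()['ee_pos'],arm.observe()['force'])"
```

```text
at [0.5256 0.0031 0.0281] shift [27.4  2.3  3.2] clock 19.15 gap 0.0337
tool x [-0.014  1.     0.001] y [1.    0.014 0.002] z [ 0.002  0.001 -1.   ]
turn z 0.001
[-0.32229092  2.28503871  6.84603376]
(420, 560, 3) [0.52554596 0.00309153 0.02806952] [-0.16723555  2.16566946  7.0574781 ]
(420, 560, 3) [0.52554476 0.00307152 0.02808796] [0.53421343 2.97875381 6.82988603]
```

>>> jog_arm:
  plan:
    - [[0, 0, 0], [4, 0.5, 0], -1]
    - [[0, 0, 0], [0, 0, 0], -1]
    - [[0, 0, 0], [0, 0, 0], -1]

```text
clock: 19.55
ee_pos: [0.5261, 0.0059, 0.028]
ee_rot: [2.204, 2.235, 0.001]
force: [-0.3, -0.5, 6.7]
finger_gap: 0.0338
gripper_force: 30.0
```

>>> jog_arm:
  plan:
    - [[0, 0, 0], [3, 0.5, 0], -1]
    - [[0, 0, 0], [0, 0, 0], -1]
    - [[0, 0, 0], [0, 0, 0], -1]

```text
clock: 19.85
ee_pos: [0.5265, 0.0085, 0.028]
ee_rot: [2.204, 2.235, 0.001]
force: [-0.5, -1.6, 6.5]
finger_gap: 0.0338
gripper_force: 30.0
```

>>> jog_arm:
  plan:
    - [[0, 0, 0], [3, 0, 0], -1]
    - [[0, 0, 0], [0, 0, 0], -1]
    - [[0, 0, 0], [0, 0, 0], -1]

```text
clock: 20.15
ee_pos: [0.5266, 0.011, 0.0281]
ee_rot: [2.203, 2.235, -0.0]
force: [-0.5, -4.5, 6.1]
finger_gap: 0.0337
gripper_force: 30.0
```

>>> jog_arm:
  plan:
    - [[0, 0, 0], [3, 0, 0], -1]
    - [[0, 0, 0], [0, 0, 0], -1]
    - [[0, 0, 0], [0, 0, 0], -1]

```text
clock: 20.45
ee_pos: [0.5267, 0.0133, 0.0281]
ee_rot: [2.202, 2.234, -0.001]
force: [-0.2, -6.6, 4.7]
finger_gap: 0.034
gripper_force: 30.0
```

>>> jog_arm:
  plan:
    - [[0, 0, 0], [3, 0, 0], -1]
    - [[0, 0, 0], [0, 0, 0], -1]
    - [[0, 0, 0], [0, 0, 0], -1]

```text
clock: 20.75
ee_pos: [0.5267, 0.0162, 0.0281]
ee_rot: [2.202, 2.234, -0.001]
force: [1.4, -6.3, 5.4]
finger_gap: 0.0338
gripper_force: 30.0
```

>>> jog_arm:
  plan:
    - [[0, 0, 0], [3, 0, 0], -1]
    - [[0, 0, 0], [3, 0, 0], -1]
    - [[0, 0, 0], [3, 0, 0], -1]
    - [[0, 0, 0], [3, 0, 0], -1]
    - [[0, 0, 0], [3, 0, 0], -1]
    - [[0, 0, 0], [0, 0, 0], -1]
    - [[0, 0, 0], [0, 0, 0], -1]
    - [[0, 0, 0], [0, 0, 0], -1]
    - [[0, 0, 0], [0, 0, 0], -1]

```text
clock: 21.65
ee_pos: [0.5265, 0.0313, 0.0281]
ee_rot: [2.202, 2.234, -0.001]
force: [0.4, -6.2, 5.5]
finger_gap: 0.0338
gripper_force: 30.0
```

```bash
python3 -c "
from h import *;import pickle
d={n:arm.camera(n) for n in('wrist','scene')};pickle.dump(d,open('c6.pkl','wb'))
a=cv2.resize(d['wrist']['image'],None,fx=.95,fy=.95)[:, :,::-1]
s0=pickle.load(open('c.pkl','rb'))['scene']['image'];b=[cv2.resize(i[150:300,260:460,::-1],(400,300),interpolation=2) for i in (s0,d['scene']['image'])]
o=np.zeros((600,800,3),np.uint8);o[300:,:400]=b[0];o[300:,400:]=b[1];o[:300,:400]=cv2.resize(a,(400,300))
im=d['scene']['image'][:,:,::-1];o[:300,400:]=cv2.resize(im,(400,300));cv2.imwrite('pics/f.png',o)
go(.5275,.0305,.025,(1,.013));print(arm.observe()['force'])"
```

```text
at [0.5265 0.0313 0.0281] shift [-0.8  1.   3.1] clock 21.75 gap 0.034
tool x [-0.014  1.    -0.003] y [1.    0.014 0.003] z [ 0.003 -0.003 -1.   ]
turn z 0.0013
[ 1.0413913  -6.0192085   5.36892024]
```

View pics/f.png

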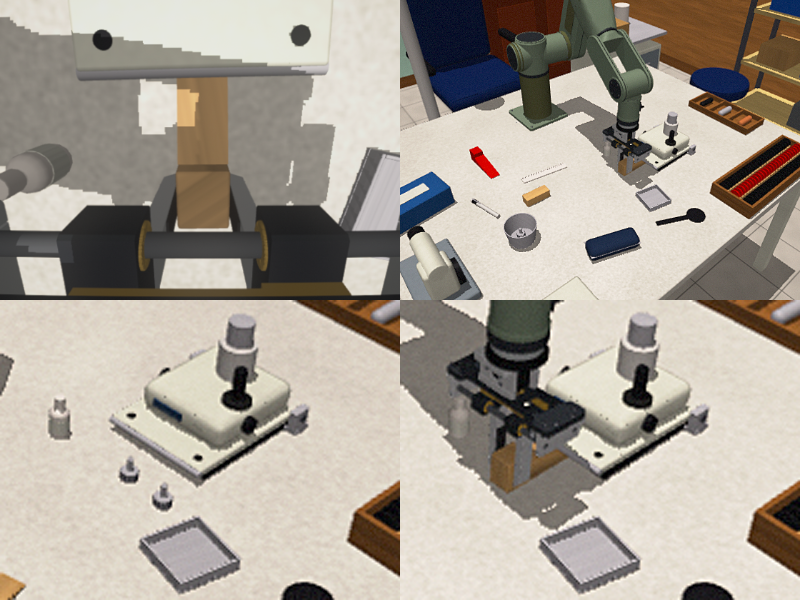

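The lower panels show the wedge under the middle of the lip with the carriage tipped up. The dropper and tray are undisturbed, and both screws are in the upright cup. The push-force onset was at TCP y ≈ 0.0105 and the TCP is now at 0.0313, so the lift is about 5 mm.

```bash
python3 -c "
from bench import arm
print(arm.finish_job())"
```

```text
the job is handed in; nothing more can be done
None
```

The job is handed in; the hand-in gave no verdict. Both screws lie in the upright cup, and the gripped wedge is under the middle of the lip, holding it about 5 mm up (estimated from wedge travel after contact).

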